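# Power down the burn-in tray and crib its modules to cool

## Task

The burn-in run is over: switch all the blue levers on the power panel fully off, leaving every red one on and everything else on the bench where it is, and only then take the power modules out of the tray. Crib them on the cooling stand so that air gets all round them: two to a layer, as far apart as the two bearers, the first pair square across the bearers and each further layer square across the one below, centred over the stand (an odd last module takes either place of the top layer). When all are cribbed, start the fan by switching the green lever fully on.

Things in the scene. Friction and masses are not known exactly. Their poses are not given: they have to be found in the camera images.
- panel: power panel, light grey box 130 x 230 x 55 mm (x, y, z) fixed to the bench; origin under its centre. Seven toggles stand on top in a row along its y, 28 mm apart, the middle one at its centre; colours in any order. Each: metal plate 46 x 24 x 4 mm, lever pivot 61 mm above the bench on the row line, lever 38 mm long, upper 60 % a sleeve 9 mm thick. Output jacks on its -x face
- blue1_tip (a point): centre of the round tip of a blue-sleeved lever, 96 mm above the bench. The lever tilts about the panel's y: on, it leans 0.4 rad to the panel's +x (tip x +15 mm in the panel's frame), fully off 0.4 rad to -x (-15 mm). Takes about 1 N at the tip and stays where it is left; starts on
- blue2_tip (a point): centre of the round tip of a blue-sleeved lever, 96 mm above the bench. The lever tilts about the panel's y: on, it leans 0.4 rad to the panel's +x (tip x +15 mm in the panel's frame), fully off 0.4 rad to -x (-15 mm). Takes about 1 N at the tip and stays where it is left; starts on
- blue3_tip (a point): centre of the round tip of a blue-sleeved lever, 96 mm above the bench. The lever tilts about the panel's y: on, it leans 0.4 rad to the panel's +x (tip x +15 mm in the panel's frame), fully off 0.4 rad to -x (-15 mm). Takes about 1 N at the tip and stays where it is left; starts on
- red1_tip (a point): centre of the round tip of a red-sleeved lever, 96 mm above the bench. The lever tilts about the panel's y: on, it leans 0.4 rad to the panel's +x (tip x +15 mm in the panel's frame), fully off 0.4 rad to -x (-15 mm). Takes about 1 N at the tip and stays where it is left; starts on
- red2_tip (a point): centre of the round tip of a red-sleeved lever, 96 mm above the bench. The lever tilts about the panel's y: on, it leans 0.4 rad to the panel's +x (tip x +15 mm in the panel's frame), fully off 0.4 rad to -x (-15 mm). Takes about 1 N at the tip and stays where it is left; starts on
- red3_tip (a point): centre of the round tip of a red-sleeved lever, 96 mm above the bench. The lever tilts about the panel's y: on, it leans 0.4 rad to the panel's +x (tip x +15 mm in the panel's frame), fully off 0.4 rad to -x (-15 mm). Takes about 1 N at the tip and stays where it is left; starts on
- fan_tip (a point): centre of the round tip of a green-sleeved lever, 96 mm above the bench. The lever tilts about the panel's y: on, it leans 0.4 rad to the panel's +x (tip x +15 mm in the panel's frame), fully off 0.4 rad to -x (-15 mm). Takes about 1 N at the tip and stays where it is left; starts off
- rack: burn-in tray, flat, blue, 370 x 270 mm (x, y), dark green board inside, fixed; origin under its centre. Board surface 10 mm above the bench, rim 18 mm above the bench, 4 mm thick, black strip 6 mm high along y across the middle. Six bays, at x = -85 and 85 mm, y = -72, 0 and 72 mm; each takes one module lengthwise along x, between two thin guides 5 mm high, 51 mm apart
- mod1: power module, a finned aluminium case with black end caps, 150 x 36 x 30 mm (its x, y, z), 0.15 to 0.3 kg, loose; origin at the centre of its underside, x along its length. Starts lying in a bay of the tray; four to six of the six modules are present
- mod2: power module, a finned aluminium case with black end caps, 150 x 36 x 30 mm (its x, y, z), 0.15 to 0.3 kg, loose; origin at the centre of its underside, x along its length. Starts lying in a bay of the tray; four to six of the six modules are present
- mod3: power module, a finned aluminium case with black end caps, 150 x 36 x 30 mm (its x, y, z), 0.15 to 0.3 kg, loose; origin at the centre of its underside, x along its length. Starts lying in a bay of the tray; four to six of the six modules are present
- mod4: power module, a finned aluminium case with black end caps, 150 x 36 x 30 mm (its x, y, z), 0.15 to 0.3 kg, loose; origin at the centre of its underside, x along its length. Starts lying in a bay of the tray; four to six of the six modules are present
- mod5: power module, a finned aluminium case with black end caps, 150 x 36 x 30 mm (its x, y, z), 0.15 to 0.3 kg, loose; origin at the centre of its underside, x along its length. Starts lying in a bay of the tray; four to six of the six modules are present
- mod6: power module, a finned aluminium case with black end caps, 150 x 36 x 30 mm (its x, y, z), 0.15 to 0.3 kg, loose; origin at the centre of its underside, x along its length. Starts lying in a bay of the tray; four to six of the six modules are present
- stand: cooling stand, dark plate 250 x 190 x 8 mm fixed to the bench, two wooden bearers on it 170 mm long (along its x), 16 wide, at y = -42 and 42 mm, tops 26 mm above the bench; origin on the bench midway between them. Black fan 80 x 80 x 25 mm upright at x = -138 mm. Modules of layers 1 and 3 lie along y, middles at x = -42 and 42 mm; of layer 2 along x, at y = -42 and 42 mm
- meter: bystander: orange hand-held multimeter lying flat, 150 x 76 x 36 mm, origin under its centre
- mug: bystander: white mug, 80 mm across, 90 mm high, handle on its y side, origin under its centre
- driver: bystander: screwdriver with yellow handle, 180 mm long
- stick: bystander: grey memory stick, 51 x 18 x 9 mm
- spool: bystander: pink wire spool standing upright, 70 mm across, 50 mm high

How it is judged:
By the outcome, as a careful person would: the job done as asked, in the order asked, and still so for the second after the job is handed in, with the robot touching nothing.
Of mod1, mod2, mod3, mod4, mod5, mod6 only 4 to 6 are there at a start; the rules pass over those that are not, and their reading is None.
At some moment in a run one of mod1, mod2, mod3 may be knocked a few centimetres aside while the robot is not near it.
Once in a run the grip may slacken for a moment while it holds something.
It also fails if it takes over 210 s, if anything falls off the work surface, if the arm or the gripper's body presses on something with over 40 N, if the wrist force passes 120 N, or if a joint passes its speed limit or range.

## Robot

A 7-joint arm with a two-finger parallel gripper is mounted at the origin on the work surface. World frame = base frame: x ahead of the robot, y to its left, z up, the work surface at z = 0. Lengths are in m, angles in rad, forces in N, time in s.
With the tool pointing down it reaches from about 0.425 to 0.825 m from the base axis. Payload 3.6 kg.
Tool frame: the origin (TCP) lies midway between the tips of the shut fingers; the grasp point (between the pads) lies 19 mm behind it; z points along the fingers, y is the line along which they close (so a half turn about z gives the same grasp; the last joint's range is limited). The gripper opens to 93 mm and grips with 3 to 60 N. Pads are 15 mm wide; open, the fingers measure 128 mm over their backs; the gripper's body (75 mm by 188 mm) begins 65 mm behind the grasp point.
Start: joints at [1.23, 0.615, -0.013, 1.423, 0.008, 1.103, -0.04], TCP at [0.201, -0.618, 0.219] pointing down, gripper open.
Joint ranges: [-3.12, 3.12], [-0.3, 2.06], [-1.34, 1.32], [0.26, 2.42], [-1.36, 4.5], [0.01, 1.98], [-2.84, 2.84]. Speed limits (rad/s): [2.79, 2.79, 3.14, 3.14, 3.14, 3.14, 3.14].

## Interface

Orientations are given as a unit quaternion [x, y, z, w].
In Python, from bench import r, telemetry, imaging gives the robot as it stands. The module is installed in compiled form; this text tells all that it offers. Calls block until the motion is done:
- r.move_ptp(position, orientation): joint-space move of the TCP to a pose.
- r.move_straight(position, ori=None, feed=0.15, force_limit=None): straight line of the TCP; ori=None keeps the orientation; feed is the mean speed in m/s. With force_limit (N) it stops when the force on the tool has changed by that much, and returns True; else False.
- r.goto_joints(angles): joint-space move.
- r.command_gripper(opening, effort=None): finger opening in m; effort is the grip in N (None keeps the last); returns when the fingers have stopped.
- r.dwell(seconds).
- r.solve_ik(position, orientation): joint angles nearest the present ones, or None.
- telemetry.get_state(): the state.
- imaging.snapshot(name): name is "scene" or "top"; returns (picture, depth): 480x640x3 uint8, blue, green, red; 480x640 float32, m along the optical axis (not along the pixel's ray), 0 where there is no reading.
- imaging.camera_params(name): a dict with "camera_matrix" (3x3 intrinsics, pixels), "dist_coeffs" ([k1, k2, p1, p2, k3] as OpenCV has them; the pictures are not rectified), "world_to_cam" (4x4, takes a point from world to camera coordinates). Camera axes: x right, y down, z forward; pixel columns grow to the right and rows downward; lengths in m; the calibration is good to about 2 mm. A picture is of the moment at which its call begins. camera_params takes no time and is no camera call.
A pose or a line that the arm cannot do raises r.IKError and nothing moves.
- r.job_done(): hands the job in; it is judged then, once.
The state is a dict: "clock": time; "joints": joint angles; "joint_velocities": joint speeds; "effort": joint torques, N m; "ee_pos": TCP position; "orientation": TCP orientation; "force": force on the tool from outside, world axes, zero at the start; "wrist_torque": the same for the moment, N m; "finger_gap": finger opening in m; "grip_force": force on a finger pad.
Only numpy, scipy, OpenCV 4.12 (cv2) and the standard library are available. Lean on these libraries where they do the work, as an engineer would, in place of code of your own. Each camera call takes 0.05 s, during which the arm holds its last target. There are 200 camera calls.

## Working session

There is one attempt and no reset: what is moved stays moved. The work goes in short steps, each a Python script; the robot and the scene stay as the last script left them, time stands still between calls to the robot, and variables do not carry over. Pictures are saved under pics/ and viewed, at most 14 in all, crops included, and the job is handed in when it is done.

```bash
mkdir -p pics; ls; python3 - <<'E'
from bench import r, telemetry, imaging
import cv2, numpy as np
for n in("scene","top"):
    im,d=imaging.snapshot(n); cv2.imwrite(f"pics/{n}0.png",im); np.save(f"pics/{n}0.npy",d)
    p=imaging.camera_params(n); print(n,p, d.min(),d.max())
print(telemetry.get_state())
E
```

```text
pics
scene {'camera_matrix': array([[487.26226969,   0.        , 321.41668566],
       [  0.        , 487.26226969, 239.23885805],
       [  0.        ,   0.        ,   1.        ]]), 'dist_coeffs': array([-0.03827328,  0.        ,  0.        ,  0.        ,  0.        ]), 'world_to_cam': array([[ 5.84050693e-01,  8.11716785e-01,  8.05343723e-04,
        -3.61025034e-01],
       [ 5.57286498e-01, -4.00259921e-01, -7.27477666e-01,
        -2.94010024e-01],
       [-5.90183486e-01,  4.25332642e-01, -6.86130889e-01,
         1.67609927e+00],
       [ 0.00000000e+00,  0.00000000e+00,  0.00000000e+00,
         1.00000000e+00]])} 0.0 3.0776772
top {'camera_matrix': array([[541.20902381,   0.        , 309.98508122],
       [  0.        , 541.20902381, 240.2854255 ],
       [  0.        ,   0.        ,   1.        ]]), 'dist_coeffs': array([-0.07292331,  0.        ,  0.        ,  0.        ,  0.        ]), 'world_to_cam': array([[-0.02587871, -0.9995839 ,  0.0127402 ,  0.01545165],
       [-0.98954993,  0.02380637, -0.14221181,  0.63733039],
       [ 0.14184933, -0.01628732, -0.98975426,  1.10172932],
       [ 0.        ,  0.        ,  0.        ,  1.        ]])} 0.0 2.095837
{'clock': 0.1, 'joints': array([ 1.2305216 ,  0.61579584, -0.01260365,  1.42471078,  0.0081441 ,
        1.10337971, -0.04042404]), 'joint_velocities': array([-0.00063174, -0.00172459,  0.00025775, -0.00422738,  0.00168019,
       -0.00030376,  0.00097871]), 'effort': array([ 8.11476111e-04, -4.60040975e+01,  2.09697015e-01, -1.66243958e+01,
       -6.12647273e-02,  1.69486552e-02,  8.51627556e-05]), 'ee_pos': array([ 0.20040208, -0.61760652,  0.21762359]), 'orientation': array([ 9.87713823e-01,  1.56269466e-01, -2.11234483e-04, -1.10134619e-03]), 'force': array([-0.39293198,  1.19849088, -0.47872298]), 'wrist_torque': array([ 0.02948919,  0.06397126, -0.01678431]), 'grip_force': 0.0, 'finger_gap': 0.0931491486891005}
```

View pics/top0.png

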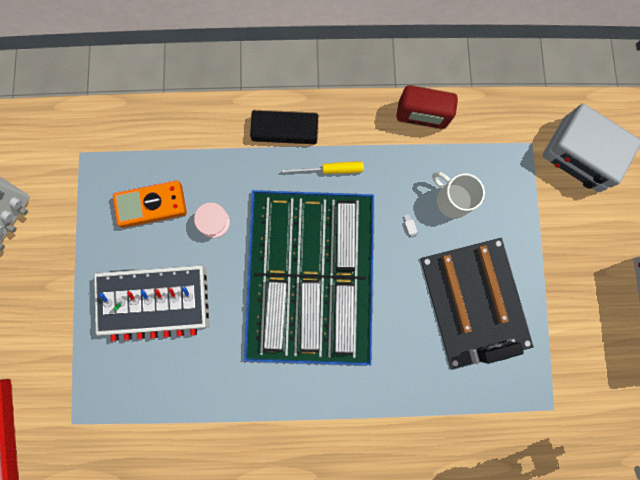

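View pics/scene0.png

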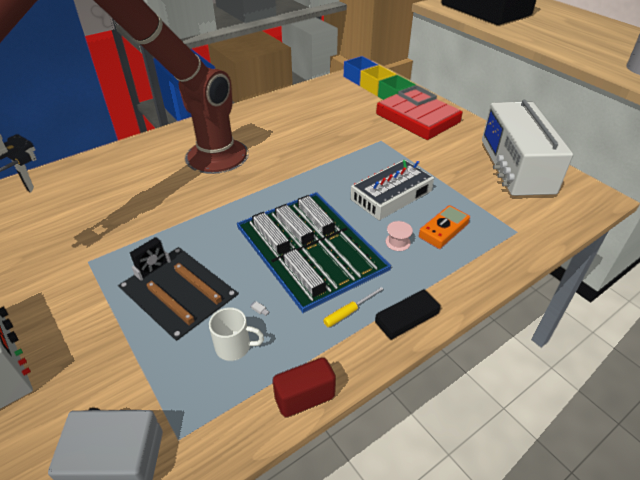

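Top view (up = +x, left = +y): panel at about (150,300), the tray in the middle with four modules at (275,315), (311,315), (346,317) and (347,235), and the stand at (478,303) with the fan at (495,352). The jacks are on the panel's near side, so panel +x is roughly world +x.

```bash
cat > h.py <<'E'
from bench import r, telemetry, imaging
import cv2, numpy as np
from scipy.spatial.transform import Rotation as R
def to_plane(n,px,z):
    p=imaging.camera_params(n); T=p["world_to_cam"]
    u=cv2.undistortPoints(np.float64(px).reshape(-1,1,2),p["camera_matrix"],p["dist_coeffs"]).reshape(-1,2)
    d=np.c_[u,np.ones(len(u))]@T[:3,:3]; c=-T[:3,:3].T@T[:3,3]
    return (c+d*((z-c[2])/d[:,2])[:,None])[:,:2]
def blobs(m,amin):
    m=cv2.morphologyEx(m.astype(np.uint8)*255,cv2.MORPH_CLOSE,np.ones((3,3)))
    return [c.reshape(-1,2) for c in cv2.findContours(m,cv2.RETR_EXTERNAL,cv2.CHAIN_APPROX_NONE)[0] if cv2.contourArea(c)>=amin]
def rect(n,c,z):
    """world rectangle of a contour: centre, (long,short), angle of the long side in (-pi/2,pi/2]"""
    (x,y),(w,h),a=cv2.minAreaRect((to_plane(n,c,z)*1000).astype(np.float32))
    if w<h: w,h,a=h,w,a+90
    return np.array([x,y])/1000,(w/1000,h/1000),np.deg2rad((a+90)%180-90)
E
python3 - <<'E'
from h import *
im=cv2.imread("pics/top0.png"); hsv=cv2.cvtColor(im,cv2.COLOR_BGR2HSV)
H,S,V=cv2.split(hsv)
# bearers
m=(H>4)&(H<18)&(S>110)&(V<200); m[:,:415]=0; m[:235]=0; m[350:]=0; m[:,520:]=0
for c in blobs(m,200): print("bearer",rect("top",c,.026))
m=(H>105)&(H<125)&(S>150); m[:180]=0;m[370:]=0;m[:,:235]=0;m[:,385:]=0
c=np.vstack(blobs(m,0)); print("rack",rect("top",c,.018))
a=im[255:350,80:220]; b=im[180:370,235:385]
cv2.imwrite("pics/crop1.png",np.hstack([cv2.resize(a,(700,475),interpolation=2)]))
E
```

```text
bearer (array([ 0.51782202, -0.3113049 ]), (0.16986888122558594, 0.02116364860534668), np.float64(0.21793263056120488))
bearer (array([ 0.53564154, -0.39288486]), (0.1699621276855469, 0.022217880249023436), np.float64(0.21980042194697513))
rack (array([0.56475012, 0.00102832]), (0.36830010986328127, 0.268283447265625), np.float64(-0.0581008539217137))
```

View pics/crop1.png

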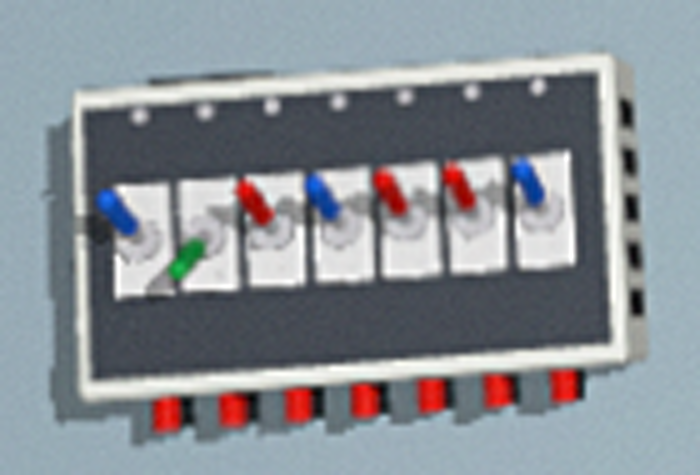

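Levers, from panel +y to −y: blue, green, red, blue, red, red, blue. Reds and blues lean to +x and green to −x. I'll cross-check the poses with depth.

```bash
cat >> h.py <<'E'
def cloud(n,d):
    p=imaging.camera_params(n); T=p["world_to_cam"]; h,w=d.shape
    g=np.stack(np.meshgrid(np.arange(w),np.arange(h)),-1).reshape(-1,1,2).astype(np.float64)
    u=cv2.undistortPoints(g,p["camera_matrix"],p["dist_coeffs"]).reshape(-1,2)
    P=np.c_[u,np.ones(len(u))]*d.reshape(-1,1)
    return ((P-T[:3,3])@T[:3,:3]).reshape(h,w,3)
def slab(n,d,z0,z1,box,amin,k=3):
    """blobs of the cloud between two heights in a world box; rects at their mean height"""
    P=cloud(n,d); m=(d>0)&(P[...,2]>z0)&(P[...,2]<z1)&(P[...,0]>box[0])&(P[...,0]<box[1])&(P[...,1]>box[2])&(P[...,1]<box[3])
    m=cv2.morphologyEx(m.astype(np.uint8),cv2.MORPH_OPEN,np.ones((k,k)))
    out=[]
    for c in blobs(m>0,amin):
        mm=np.zeros(d.shape,np.uint8); cv2.drawContours(mm,[c.reshape(-1,1,2)],-1,1,-1)
        z=np.median(P[(mm>0)&m.astype(bool)][:,2]); out.append((*rect(n,c,z),z))
    return out
E
python3 - <<'E'
from h import *
np.set_printoptions(precision=4,suppress=True)
d=np.load("pics/top0.npy"); d2=np.load("pics/scene0.npy")
for n,dd in(("top",d),("scene",d2)):
    print(n)
    for nm,z0,z1,b,k in(("stand",.020,.032,(.4,.65,-.5,-.25),3),("panel",.048,.0575,(.4,.75,.2,.6),1),("mods",.033,.047,(.35,.8,-.16,.16),3)):
        for q in slab(n,dd,z0,z1,b,40,k): print(nm,*q)
P=cloud("top",d); print("bench z",np.median(P[100+300,300:500,2]),P[395:405,300:320,2].mean(),P[160:165,400,2])
im=cv2.imread("pics/top0.png");H,S,V=cv2.split(cv2.cvtColor(im,cv2.COLOR_BGR2HSV))
m=((S<40)&(V>160)); m[:258]=0;m[345:]=0;m[:,:90]=0;m[:,206:]=0
for c in blobs(m,300): print("panel rim",rect("top",c,.055))
E
```

```text
top
stand [ 0.5177 -0.3129] (0.16879574584960938, 0.019351816177368163) 0.2096000489187809 0.026373444688402605
stand [ 0.536  -0.3945] (0.16882293701171874, 0.019380102157592772) 0.2222686729347742 0.026303572158771445
panel [0.5196 0.3368] (0.23137356567382814, 0.1312979736328125) -1.5171108774472366 0.05527019819879732
panel [0.6887 0.2223] (0.06726786041259766, 0.04473807144165039) 0.000124613353186029 0.05083692198952788
mods [ 0.4719 -0.067 ] (0.148306640625, 0.03649864959716797) -0.05021470130177106 0.04036572504084156
mods [0.48   0.0045] (0.14750830078125, 0.035836021423339845) -0.025139841216184497 0.04032546266972788
mods [0.4826 0.076 ] (0.14895126342773438, 0.037175197601318356) -0.09105747241144427 0.040489171090169175
mods [ 0.6475 -0.0768] (0.149310791015625, 0.036692634582519534) -0.033404828501190906 0.040318545821150756
scene
stand [ 0.5387 -0.3968] (0.16903166198730468, 0.01902663803100586) 0.20879752196904233 0.02536195010118501
stand [ 0.5204 -0.3173] (0.17191653442382812, 0.018795690536499023) 0.21729740006219372 0.024065187927141955
panel [0.6936 0.2194] (0.06
[... 231 characters left out ...]
03841805267333984) -0.04558572785304983 0.03827286162481865
mods [ 0.4752 -0.0716] (0.15558843994140625, 0.03877431488037109) -0.039401202011613325 0.03780996019889071
mods [ 0.4826 -0.0001] (0.15468959045410155, 0.03852063751220703) -0.02088064768482077 0.03786305000507946
mods [0.4864 0.0734] (0.15736766052246093, 0.039193294525146485) -0.09434660951574664 0.037808176586571714
bench z 0.0009476578301187463 0.006880962243595408 [ 0.0026  0.0013 -0.0003 -0.0003  0.0018]
panel rim (array([0.5194, 0.3389]), (0.19187477111816406, 0.046860931396484375), np.float64(-1.5150185191637346))
panel rim (array([0.5179, 0.3406]), (0.24347645568847656, 0.17825758361816407), np.float64(1.5518130482287027))
```

```bash
cat >> h.py <<'E'
STAND=(np.array([.528,-.355]),.215); PANEL=(np.array([.522,.335]),.053)
def down(a): return (R.from_euler("z",a)*R.from_euler("x",np.pi)).as_quat()
def at(frame,x,y): return frame[0]+R.from_euler("z",frame[1]).as_matrix()[:2,:2]@[x,y]
def bestyaw(p,a):
    """half-turn choice whose last joint stays nearest mid range"""
    s=[(abs(q[6]),b) for b in (a,a+np.pi) if (q:=r.solve_ik(p,down(b))) is not None]
    return min(s)[1]
def push(k,sgn,z=.085):
    """push lever k (y=28k) towards sgn*panel x with the back of the shut fingers"""
    P=lambda x,z:[*at(PANEL,x,.028*k),z]
    a=bestyaw(P(0,.13),PANEL[1]+np.pi/2)
    r.move_ptp(P(-sgn*.050,.14),down(a))
    r.move_straight(P(-sgn*.050,z),feed=.12)
    hit=r.move_straight(P(sgn*-.004,z),feed=.06,force_limit=6)
    s=telemetry.get_state(); x=R.from_euler("z",-PANEL[1]).as_matrix()[:2,:2]@(s["ee_pos"][:2]-PANEL[0])
    print(k,"stop",hit,x*1000,s["force"],s["clock"])
    r.move_straight(P(-sgn*.045,z),feed=.15); r.move_straight(P(-sgn*.050,.14),feed=.2)
def snap(n,name):
    im,d=imaging.snapshot(n); cv2.imwrite(f"pics/{name}.png",im); np.save(f"pics/{name}.npy",d); return im,d
E
python3 - <<'E'
from h import *
np.set_printoptions(precision=4,suppress=True)
r.command_gripper(0.0,30)
push(0,-1)
r.move_ptp([.5,.1,.25],down(bestyaw([.5,.1,.25],np.pi/2)))
im,d=snap("top","l1"); cv2.imwrite("pics/l1c.png",cv2.resize(im[255:350,80:220],(700,475),interpolation=2))
E
```

```text
0 stop False [ 3.5664 -0.1838] [-0.3134 -0.0638  0.4396] 6.65
```

View pics/l1c.png

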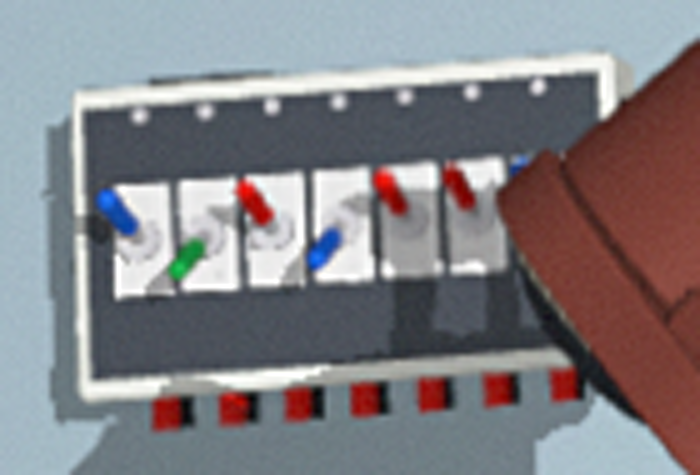

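Lever 0 went over, its tip at about (318,262), matching the green lever's off tilt. The push ended without meeting the stop, so I'll push further with the force limit.

```bash
sed -i 's/sgn\*-.004/sgn*.012/; s/force_limit=6/force_limit=5/' h.py
python3 - <<'E'
from h import *
np.set_printoptions(precision=4,suppress=True)
for k in(0,3,-3): push(k,-1)
r.move_ptp([.5,-.15,.3],down(bestyaw([.5,-.15,.3],np.pi/2)))
im,d=snap("top","l2"); cv2.imwrite("pics/l2c.png",cv2.resize(im[255:350,80:220],(700,475),interpolation=2))
snap("scene","l2s")
E
```

```text
0 stop True [2.7774 0.5677] [1.9893 2.3554 1.7711] 11.05
3 stop True [ 2.7821 84.5269] [0.7451 0.6988 2.0571] 13.7333
-3 stop True [  2.4651 -83.5433] [1.1189 1.4719 1.7471] 16.6917
```

View pics/l2c.png

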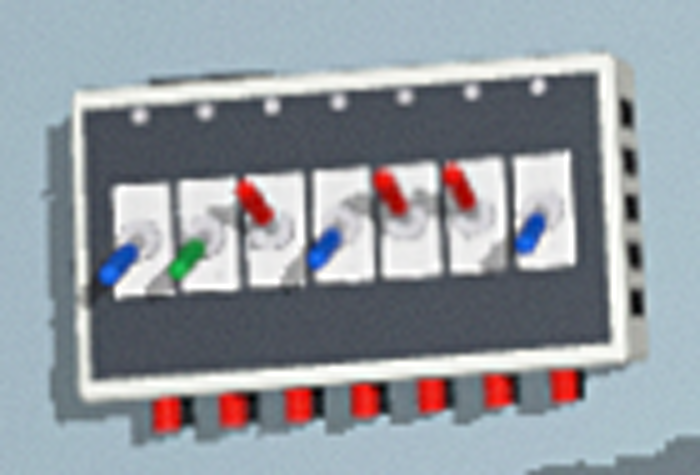

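All three blue levers are hard against their off stops (stop force met at the same travel each time), the reds are on and the green is still off. Now the modules: first one, then a check.

```bash
cat >> h.py <<'E'
BIAS=np.array([.0015,-.002])
def mods(d,z=.040,box=(.33,.8,-.2,.2)):
    return [(c+BIAS,s,a) for c,s,a,_ in slab("top",d,z-.007,z+.007,box,600) if abs(s[0]-.15)<.012 and abs(s[1]-.036)<.008]
def grip_state(t):
    s=telemetry.get_state(); print(t,"gap %.4f grip %.1f z %.4f t %.1f"%(s["finger_gap"],s["grip_force"],s["ee_pos"][2],s["clock"])); return s
def pick(c,a,zu=.010):
    P=lambda z:[*c,z]; b=bestyaw(P(.1),a)
    r.command_gripper(.054); r.move_ptp(P(.12),down(b))
    r.move_straight(P(zu+.009),feed=.15,force_limit=12)
    r.command_gripper(.02,40); grip_state("grip")
    r.move_straight(P(.16),feed=.15); return grip_state("lift")
def place(x,y,a,zu):
    c=at(STAND,x,y); P=lambda z:[*c,z]; a+=STAND[1]; b=bestyaw(P(.1),a)
    r.move_ptp(P(.20),down(b)); r.move_straight(P(zu+.024),feed=.2); grip_state("above")
    hit=r.move_straight(P(zu+.006),feed=.04,force_limit=4); s=grip_state(f"down {hit} expect {zu+.009:.3f}")
    r.command_gripper(.054); r.move_straight(P(.22),feed=.2)
E
python3 - <<'E'
from h import *
np.set_printoptions(precision=4,suppress=True)
im,d=snap("top","m0"); M=mods(d)
for m in M: print(m)
c,s,a=min(M,key=lambda m:m[0][0]+m[0][1])
print("pick",c,a)
pick(c,a); place(-.042,0,np.pi/2,.026)
im,d=snap("top","m1")
for m in mods(d): print(m)
E
```

```text
(array([ 0.4734, -0.069 ]), (0.14830892944335938, 0.036654861450195315), np.float64(-0.05021470130177106))
(array([0.4815, 0.0025]), (0.1475077667236328, 0.035835906982421874), np.float64(-0.02515368965385291))
(array([0.4841, 0.074 ]), (0.14896795654296874, 0.03717936706542969), np.float64(-0.09105747241144427))
(array([ 0.649 , -0.0785]), (0.14936997985839845, 0.03661221313476563), np.float64(-0.03758652404483333))
pick [ 0.4734 -0.069 ] -0.05021470130177106
grip gap 0.0358 grip 40.0 z 0.0196 t 22.4
lift gap 0.0355 grip 40.0 z 0.1590 t 23.5
above gap 0.0354 grip 40.0 z 0.0513 t 25.6
down True expect 0.035 gap 0.0355 grip 40.0 z 0.0354 t 26.0
(array([0.4815, 0.0025]), (0.14751126098632814, 0.03581752014160156), np.float64(-0.024907879885238595))
(array([0.4841, 0.074 ]), (0.14896255493164062, 0.0371514892578125), np.float64(-0.09105747241144427))
(array([ 0.6489, -0.0788]), (0.149382568359375, 0.03668835067749023), np.float64(-0.03345276540081234))
```

View pics/m1.png

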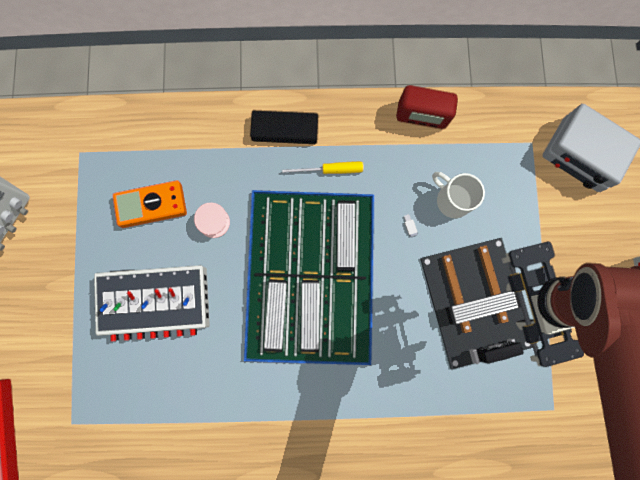

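The first module lies across both bearers at about (485,306), next to the fan, and the tray is in full view. I'll check its offset, then place the second.

```bash
python3 - <<'E'
from h import *
np.set_printoptions(precision=4,suppress=True)
def chk(d,z):
    for q in slab("top",d,z-.007,z+.007,(.4,.66,-.5,-.2),200):
        e=R.from_euler("z",-STAND[1]).as_matrix()[:2,:2]@(q[0]+BIAS-STAND[0]); print("crib mm",e*1000,q[1],q[2]-STAND[1],q[3])
d=np.load("pics/m1.npy"); chk(d,.056)
M=mods(d); c,s,a=min(M,key=lambda m:m[0][0]+m[0][1]); print("pick",c,a)
pick(c,a); place(.042,0,np.pi/2,.026)
r.move_ptp([.5,.1,.3],down(bestyaw([.5,.1,.3],0)))
im,d=snap("top","m2"); chk(d,.056); chk(d,.026)
for m in mods(d): print(m)
cv2.imwrite("pics/m2c.png",cv2.resize(im[220:380,220:560],(800,376),interpolation=2))
E
```

```text
crib mm [-39.8713   0.5516] (0.15076701354980468, 0.03676953125) -1.5814206842103082 0.05634752779379948
pick [0.4815 0.0025] -0.024907879885238595
grip gap 0.0354 grip 40.0 z 0.0196 t 30.6
lift gap 0.0355 grip 40.0 z 0.1590 t 31.6
above gap 0.0357 grip 40.0 z 0.0515 t 33.9
down True expect 0.035 gap 0.0357 grip 40.0 z 0.0354 t 34.3
crib mm [-39.6099  -0.056 ] (0.1518223419189453, 0.03729623031616211) -1.5814206842103082 0.0564073764545596
crib mm [42.5671  0.0956] (0.15326589965820311, 0.036846790313720706) -1.5772683333729272 0.05618259499976703
(array([ 0.649 , -0.0788]), (0.1493294677734375, 0.036692131042480466), np.float64(-0.033476733850623046))
```

View pics/m2c.png

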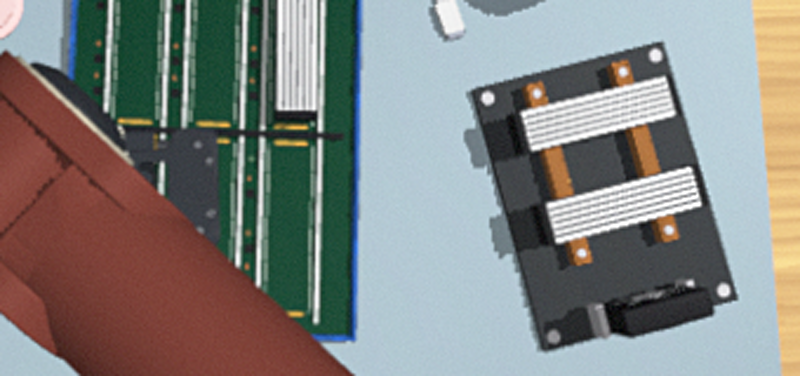

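Both layer-1 modules lie square across the bearers, at about (598,205) and (600,113) in the crop. They are within about 2 mm of nominal. Layer 2 next.

```bash
cat >> h.py <<'E'
def chk(d,z):
    for q in slab("top",d,z-.007,z+.007,(.4,.66,-.5,-.2),200):
        e=R.from_euler("z",-STAND[1]).as_matrix()[:2,:2]@(q[0]+BIAS-STAND[0]); print("crib mm",e*1000,q[1],q[2]-STAND[1],q[3])
E
python3 - <<'E'
from h import *
np.set_printoptions(precision=4,suppress=True)
pk=[.50,-.35,.3]; pb=lambda: r.move_ptp(pk,down(bestyaw(pk,0)))
pb(); im,d=snap("top","m3a"); M=mods(d)
for m in M: print(m)
c,s,a=min(M,key=lambda m:m[0][0]); print("pick",c,a)
if c[0]<.56:
    pick(c,a); place(0,-.042,0,.056)
    im,d=snap("top","m3")
    for m in mods(d): print(m)
    chk(d,.086)
    cv2.imwrite("pics/m3c.png",im[180:380,220:600])
E
```

```text
(array([0.4841, 0.0737]), (0.14888613891601563, 0.03709564971923828), np.float64(-0.09587699503616066))
(array([ 0.649 , -0.0785]), (0.14949177551269532, 0.0366528434753418), np.float64(-0.03758679036094233))
pick [0.4841 0.0737] -0.09587699503616066
grip gap 0.0357 grip 40.0 z 0.0198 t 42.5
lift gap 0.0356 grip 40.0 z 0.1590 t 43.6
above gap 0.0358 grip 40.0 z 0.0812 t 46.1
down True expect 0.065 gap 0.0357 grip 40.0 z 0.0656 t 46.5
(array([ 0.649 , -0.0788]), (0.1493893280029297, 0.036690326690673826), np.float64(-0.0334248022093665))
crib mm [  3.5534 -42.7009] (0.14976864624023437, 0.040883926391601565) -0.0006633526349450469 0.08633619224997788
```

View pics/m3c.png

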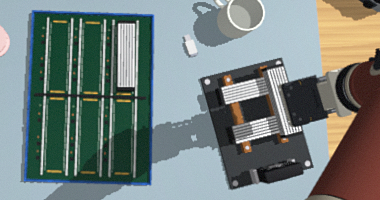

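The third module lies across the pair at −42.7 mm, about 3 mm off in length, which is acceptable. Next the fourth.

```bash
python3 - <<'E'
from h import *
np.set_printoptions(precision=4,suppress=True)
d=np.load("pics/m3.npy"); c,s,a=mods(d)[0]; print("pick",c,a)
pick(c,a); place(0,.042,0,.056)
r.move_ptp([.45,.1,.3],down(bestyaw([.45,.1,.3],0)))
im,d=snap("top","m4"); chk(d,.086); chk(d,.056); snap("scene","m4s")
i2=cv2.imread("pics/m4s.png")
cv2.imwrite("pics/m4c.png",np.hstack([cv2.resize(im[220:380,400:560],(400,400),interpolation=2),cv2.resize(i2[210:370,90:250],(400,400),interpolation=2)]))
E
```

```text
pick [ 0.649  -0.0788] -0.0334248022093665
grip gap 0.0357 grip 40.0 z 0.0200 t 50.9
lift gap 0.0355 grip 40.0 z 0.1586 t 51.9
above gap 0.0358 grip 40.0 z 0.0808 t 53.8
down True expect 0.065 gap 0.0357 grip 40.0 z 0.0656 t 54.2
crib mm [ 0.749  40.7225] (0.14955192565917969, 0.038676277160644534) -0.007098215618849019 0.08632832391857809
crib mm [ 41.3413 -31.291 ] (0.14983358764648438, 0.039816093444824216) -0.07434419827632668 0.08627142365692717
crib mm [-39.908  -31.7381] (0.08844292449951172, 0.037292789459228516) -1.582399345976642 0.05642884868163
crib mm [42.6129 -1.7545] (0.036390037536621095, 0.02987539482116699) -0.030372229530567174 0.056306439375596797
```

View pics/m4c.png

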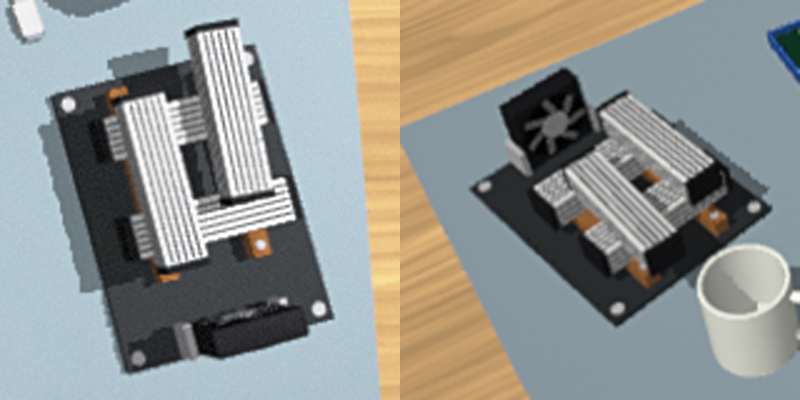

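The pictures show the −y module of layer 2 was knocked about 40 mm along +x and turned −0.07 rad, still level on top. The other three are fine. I'll pick it up again and put it back.

```bash
python3 - <<'E'
from h import *
np.set_printoptions(precision=4,suppress=True)
im,d=snap("top","m5")
Q=[q for q in slab("top",d,.079,.093,(.4,.7,-.5,-.2),200)]; chk(d,.086)
c,s,a,z=min(Q,key=lambda q:(R.from_euler("z",-STAND[1]).as_matrix()[:2,:2]@(q[0]-STAND[0]))[1])
pick(c+BIAS,a,.056); place(0,-.042,0,.056)
r.move_ptp([.45,.1,.3],down(bestyaw([.45,.1,.3],0)))
im,d=snap("top","m6"); chk(d,.086); chk(d,.056)
i2,_=snap("scene","m6s")
cv2.imwrite("pics/m6c.png",np.hstack([cv2.resize(im[220:380,400:560],(400,400),interpolation=2),cv2.resize(i2[210:370,90:250],(400,400),interpolation=2)]))
E
```

```text
crib mm [ 0.7943 40.6992] (0.14952700805664063, 0.03909989547729492) -0.010922065535768855 0.08640664275924037
crib mm [ 41.3529 -31.1021] (0.14982481384277344, 0.04014509963989258) -0.07434426485535395 0.08633538539719643
grip gap 0.0360 grip 40.0 z 0.0662 t 60.5
lift gap 0.0357 grip 40.0 z 0.1585 t 61.2
above gap 0.0357 grip 40.0 z 0.0803 t 62.3
down True expect 0.065 gap 0.0358 grip 40.0 z 0.0658 t 62.7
crib mm [ 0.7954 40.7075] (0.14953585815429687, 0.039194805145263675) -0.01115697298867066 0.08633477262192511
crib mm [ -0.6019 -42.6909] (0.15001077270507812, 0.039469303131103514) -0.0027460444759279112 0.08624449372946986
crib mm [-39.9805  -8.6242] (0.04206157684326172, 0.03663711166381836) -1.5817751010171275 0.056182365462448175
crib mm [42.5647 -7.5391] (0.041507030487060545, 0.036651500701904295) -1.605323120915501 0.05631030192119493
```

View pics/m6c.png

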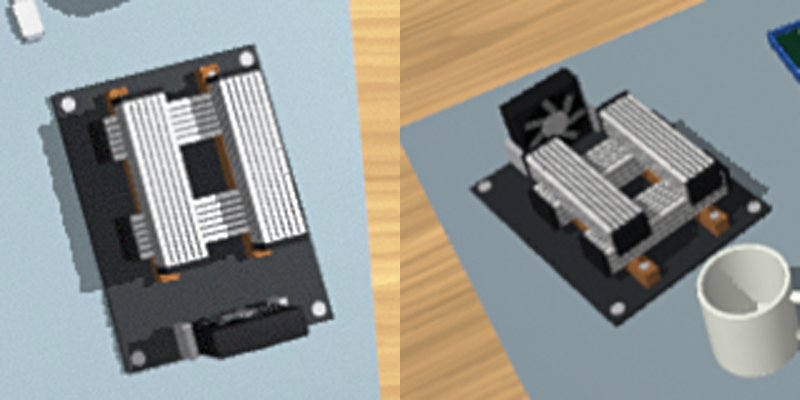

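The crib is square and centred. Now the green lever, with the fingers shut, pushed to +x.

```bash
python3 - <<'E'
from h import *
np.set_printoptions(precision=4,suppress=True)
r.move_straight([.45,.15,.3]); r.command_gripper(0.0,30)
push(2,1)
r.move_ptp([.5,-.05,.32],down(bestyaw([.5,-.05,.32],np.pi/2)))
im,d=snap("top","f"); chk(d,.086)
cv2.imwrite("pics/fc.png",im[130:400,60:600]); cv2.imwrite("pics/fc2.png",np.vstack([cv2.resize(im[255:350,80:220],(540,366),interpolation=2),cv2.resize(im[130:400,60:600],(440,220))[:, :].copy() if 0 else cv2.copyMakeBorder(cv2.resize(im[130:400,60:600],(440,220)),0,0,0,100,0)]))
E
```

```text
2 stop True [-7.1328 55.6658] [-1.2298 -0.5216  3.4996] 70.5333
crib mm [ 0.7913 40.7104] (0.14954638671875, 0.03921381378173828) -0.010922115470039295 0.08626443245826285
crib mm [ -0.873  -42.6746] (0.14966043090820313, 0.03946782684326172) -0.002746160989225588 0.08628529983029501
```

View pics/fc2.png

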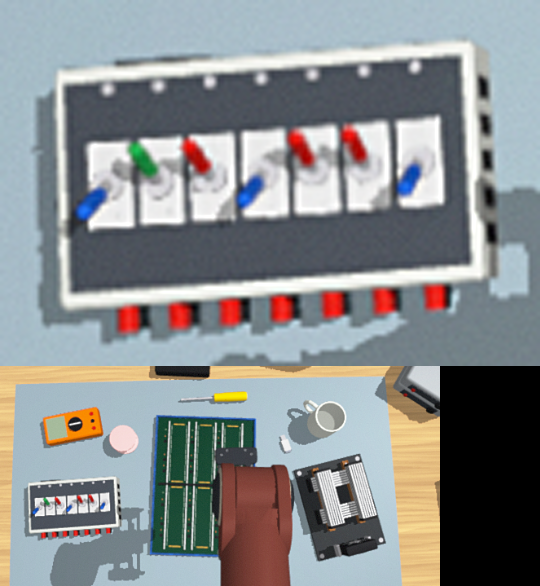

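The green lever (140,155) is on, in line with the reds; the blues are off, the crib is intact and the bystanders are where they were.

```bash
python3 -c "
from bench import r
print(r.job_done())"
```

```text
the job is handed in; nothing more can be done
None
```

The job is handed in: all three blue levers are fully off, the reds are still on, all four modules are cribbed in two layers (one was knocked about 40 mm and I put it back), and the fan lever is on.

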